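Set out the dosing board for the next two batches

ROBOT

A 6-joint arm with a two-finger parallel gripper is mounted at the origin on a cart in front of the work surface, level with it; the furniture and walls round the work are solid. World frame = base frame: x ahead of the robot, y to its left, z up, the work surface at z = 0. Lengths are in m, angles in rad, forces in N, time in s.
With the tool pointing down it reaches from about 0.3 to 0.875 m from the base axis. Payload 6.4 kg.
Tool frame: the origin (TCP) lies midway between the tips of the shut fingers; the grasp point (between the pads) lies 19 mm behind it; z points along the fingers, y is the line along which they close (so a half turn about z gives the same grasp; the last joint's range is limited). The gripper opens to 85 mm and grips with 20 to 120 N. Pads are 22 mm wide; open, the fingers measure 114 mm over their backs; the gripper's body (76 mm by 85 mm) begins 54 mm behind the grasp point. The pads swing forward as they close: fully open they stand 13 mm farther back than shut.
Start: joints at [0.995, 0.181, 1.607, -0, 1.354, -0.206], TCP at [0.208, 0.536, 0.231] pointing down, gripper open.
Joint ranges: [-2.99, 2.99], [-0.89, 2.07], [0.3, 2.58], [-1.14, 4.28], [0, 2.63], [-3.12, 3.12]. Speed limits (rad/s): [2.57, 2.57, 3.01, 3.14, 3.14, 3.14].

INTERFACE

Orientations are given as [roll, pitch, yaw] about the fixed x, y, z axes, in that order (R = Rz(yaw) Ry(pitch) Rx(roll)).
In Python, from cell import r, move_gripper, vision, order, current_time, current_q, current_qvel, current_joint_torque, current_ee_pos, current_eef_rot, current_force, current_torque, current_width, current_grasp_force gives the robot as it stands. Calls block until the motion is done:
- r.move_to(position, orientation): joint-space move of the TCP to a pose.
- r.move_l(position, vel=0.15, ori=None): straight line of the TCP; ori=None keeps the orientation; vel is the mean speed in m/s.
- r.movej(angles): joint-space move.
- move_gripper(opening, effort=None): finger opening in m; effort is the grip in N (None keeps the last); returns when the fingers have stopped.
- r.pause(seconds).
- r.ik(position, orientation): joint angles nearest the present ones, or None.
- vision.read_camera(name): name is "side" or "top"; returns (picture, depth): 384x512x3 uint8, red, green, blue; 384x512 float32, m along the optical axis (not along the pixel's ray), 0 where there is no reading.
- vision.get_calibration(name): a dict with "intrinsics" (3x3 intrinsics, pixels), "world_from_camera" (4x4, takes a point from camera to world coordinates). Camera axes: x right, y up, looking along -z (the intrinsics and any distortion apply to the point x, -y, -z); pixel columns grow to the right and rows downward; lengths in m; the calibration is good to about 2 mm. A picture is of the moment at which its call begins. get_calibration takes no time and is no camera call.
A pose or a line that the arm cannot do raises r.Unreachable and nothing moves.
- order.close_job(): hands the job in; it is judged then, once.
Readings, each from a call of its own:
- current_time(): time.
- current_q(): joint angles.
- current_qvel(): joint speeds.
- current_joint_torque(): joint torques, N m.
- current_ee_pos(): TCP position.
- current_eef_rot(): TCP orientation.
- current_force(): force on the tool from outside, world axes, zero at the start.
- current_torque(): the same for the moment, N m.
- current_width(): finger opening in m.
- current_grasp_force(): force on a finger pad.
Only numpy, scipy, OpenCV 4.12 (cv2) and the standard library are available. Lean on these libraries where they do the work, as an engineer would, in place of code of your own. Each camera call takes 0.05 s, during which the arm holds its last target. There are 200 camera calls.

TASK

Set out the grey board for the next two batches: stand the bottle upright on the ring in front of the open pail and the short jar upright on the ring in front of the lidded pot (front is the side toward the robot), and lay the roll of tape flat and centred on top of the short jar. Lay the scraper between the two rings, centred in the printed oblong, with its handle toward the robot. Do not disturb the tall jar.

Things in the scene. Friction and masses are not known exactly. Their poses are not given: they have to be found in the camera images.
- board: fixed flat grey board, 300 (x) x 285 (y) x 6 mm, turned up to 0.12 rad; origin at the centre of its underside, x toward its back (away from the robot), y left. White lines on its top: two 86 mm rings centred at x -45, y +85 and y -85 mm; between them an oblong 208 (x) x 40 mm centred at x -45, y 0. Pail and pot stand on it behind the rings (x +80, y +85 and -85 mm), either way round.
- pail: white open round pail without a lid, with a small bail, 112 x 125 mm, 130 mm tall, fixed on the board, not to be moved; origin at the centre of its underside, 6 mm above the bench, axes parallel to the board's. The centre of the ring in front of it is at x = -125 mm, y = 0 in its frame.
- pot: white round pot closed by a white screw lid, 100 mm diameter, 140 mm tall, fixed on the board, not to be moved; origin at the centre of its underside, 6 mm above the bench, axes parallel to the board's. The centre of the ring in front of it is at x = -125 mm, y = 0 in its frame.
- bottle_center (a point): white bottle with a narrow white cap, loose, upright, 140 mm tall, 0.17 to 0.35 kg; round body 64 mm in diameter up to about 82 mm, shoulder from there to 118 mm, cap 34 mm in diameter from 118 to 140 mm; best gripped by the cap. The point is on its axis half-way up, 70 mm above its foot; z up.
- jar_center (a point): short round jar with a wide flat red screw lid, loose and upright, 65 mm tall, 0.1 to 0.2 kg; body 67 mm, lid (top 14 mm) 68 mm in diameter. The point is on its axis half-way up, 32.5 mm above its foot; z up.
- tape_center (a point): roll of beige label tape lying flat, a ring 68 mm in outer diameter with a hole of about 28 mm or more, 18 mm high, about 60 g. The point is at the centre of the hole half-way up, 9 mm above its underside; z up.
- scraper_center (a point): scraper lying flat, 199 mm long: black handle 24 mm wide, 18 mm high, steel blade 30 mm wide, up to 10 mm high; 70 g. The point is at mid-length, 10 mm above its underside; y points along the tool toward the handle's end (handle y +4 to +100 mm, blade +4 to -100 mm), z up. At the start it lies before the other loose things, handle to the left (+y of the room).
- tall_jar_center (a point): tall round white jar with a white lid among the loose things, 72 mm in diameter, 115 mm tall, not part of the set: leave it standing where it is. The point is on its axis half-way up.

How it is judged:
At the end, for the whole second after the job is handed in: Bottle and short jar upright on the board, within 15 mm of the ring centres before pail and pot; tape flat on the jar, within 12 mm of its axis; scraper in the oblong, 15 mm along, 12 mm across, 0.17 rad, handle toward the robot; all released and at rest; tall jar not moved over 25 mm (x of bottle_center in the frame of pail between -0.14 and -0.11 m and y of bottle_center in the frame of pail between -0.015 and 0.015 m and height (world z) of bottle_center between 0.068 and 0.084 m and angle between each of bottle_center, jar_center, tape_center's own z axis and vertical below 0.12 rad and x of jar_center in the frame of pot between -0.14 and -0.11 m and y of jar_center in the frame of pot between -0.015 and 0.015 m and height (world z) of jar_center between 0.0305 and 0.0465 m and horizontal distance between tape_center and jar_center below 0.012 m and height (world z) of tape_center between 0.072 and 0.088 m and x of scraper_center in the frame of board between -0.06 and -0.03 m and y of scraper_center in the frame of board between -0.012 and 0.012 m and height (world z) of scraper_center between 0.008 and 0.024 m and angle between the y axis of scraper_center and the x axis of board, either way round below 0.17 rad and y of board in the frame of scraper_center below 0 m and linear speed of each of bottle, jar, tape, scraper below 0.02 m/s); the robot touches nothing.
It fails at once if the tall jar is moved more than 25 mm or tipped (distance of tall_jar_center from where it was at the start of the episode above 0.025 m or angle between tall_jar_center's own z axis and vertical above 0.3 rad).
It also fails if it takes over 123 s, if anything falls off the work surface, if the arm or the gripper's body presses on something with over 40 N, if the wrist force passes 120 N, or if a joint passes its speed limit or range.

## Working session

There is one attempt and no reset: what is moved stays moved. The work goes in short steps, each a Python script; the robot and the scene stay as the last script left them, time stands still between calls to the robot, and variables do not carry over. Pictures are saved under pics/ and viewed, at most 14 in all, crops included, and the job is handed in when it is done.

```bash
ls; mkdir -p pics; python3 - <<'E'
from cell import *
import cv2,numpy as np
for n in("top","side"):
    p,d=vision.read_camera(n); np.savez(f"pics/{n}0.npz",p=p,d=d)
    cv2.imwrite(f"pics/{n}0.png",cv2.resize(p[:,:,::-1],(768,576)))
    c=vision.get_calibration(n);print(n,c, (d>0).mean())
E
```

```text
pics
top {'intrinsics': array([[492.6597319 ,   0.        , 254.61222818],
       [  0.        , 492.6597319 , 202.45779267],
       [  0.        ,   0.        ,   1.        ]]), 'world_from_camera': array([[-0.01457105,  0.99724864, -0.07268317,  0.41518658],
       [-0.9998779 , -0.01412185,  0.00669035, -0.11641035],
       [ 0.00564553,  0.07277178,  0.99733264,  1.34241169],
       [ 0.        ,  0.        ,  0.        ,  1.        ]])} 0.9961293538411459
side {'intrinsics': array([[382.65162026,   0.        , 262.90086443],
       [  0.        , 382.65162026, 190.92598901],
       [  0.        ,   0.        ,   1.        ]]), 'world_from_camera': array([[-0.84277705,  0.34831633, -0.41036883,  0.19190664],
       [-0.53824905, -0.53990742,  0.64713827,  0.41181579],
       [ 0.00384765,  0.76627392,  0.64250251,  0.60681614],
       [ 0.        ,  0.        ,  0.        ,  1.        ]])} 0.995635986328125
```

View pics/top0.png

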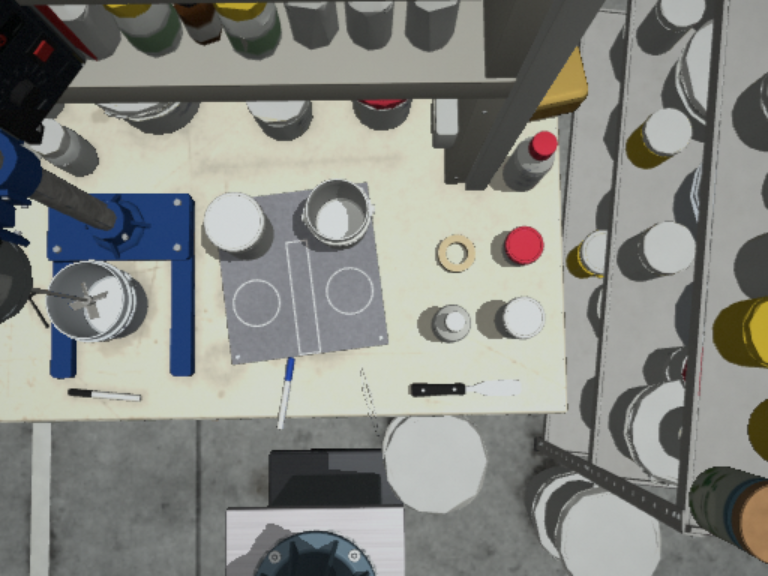

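View pics/side0.png

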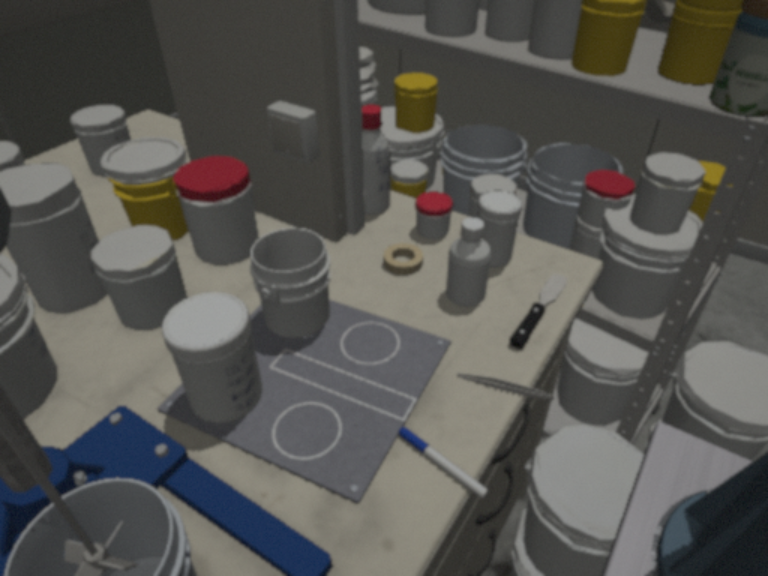

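The top view (768×576 scale) shows:
- pot (237,222), pail (337,212)
- left ring (257,303), right ring (350,291), oblong (303,297)
- tape (456,253), red jar (524,245), bottle cap (455,321), tall jar (524,317)
- scraper (465,389), handle to the left

So the bottle goes to the right ring and the jar to the left ring. The side view agrees.

```bash
cat > see.py <<'E'
import numpy as np,cv2
from cell import vision
def cast(name,uv,z):
    c=vision.get_calibration(name);uv=np.atleast_2d(np.float64(uv))
    d=np.c_[uv,np.ones(len(uv))]@np.linalg.inv(c["intrinsics"]).T*[1,-1,-1]@c["world_from_camera"][:3,:3].T
    o=c["world_from_camera"][:3,3]
    return (o+d*((z-o[2])/d[:,2])[:,None])[:,:2]
def cloud(name,depth):
    c=vision.get_calibration(name);h,w=depth.shape;u,v=np.meshgrid(np.arange(w),np.arange(h))
    p=np.stack([u,v,np.ones_like(u)],-1)@np.linalg.inv(c["intrinsics"]).T*depth[...,None]*[1,-1,-1]
    return p@c["world_from_camera"][:3,:3].T+c["world_from_camera"][:3,3]
def blobs(mask,amin=20):
    n,l,s,c=cv2.connectedComponentsWithStats(mask.astype(np.uint8));return [(l==i,s[i],c[i]) for i in range(1,n) if s[i][4]>=amin]
E
cat > m.py <<'E'
from see import *
P={n:np.load(f"pics/{n}0.npz") for n in("top","side")}
p,d=P["top"]["p"],P["top"]["d"]; W=cloud("top",d)
hsv=cv2.cvtColor(p,cv2.COLOR_RGB2HSV)
# board lines
roi=np.zeros(d.shape,bool);roi[155:238,152:256]=1
for m,s,c in blobs(roi&(p.min(2)>150),25):
    cs,_=cv2.findContours(m.astype(np.uint8),0,cv2.CHAIN_APPROX_NONE);k=max(cs,key=len)[:,0]
    if len(k)<30: continue
    e=cv2.fitEllipse(k);w=cast("top",k,.006);r=cv2.minAreaRect(w.astype(np.float32))
    print("line",s,"ell",np.round(e[0],1),np.round(e[1],1),"ctr",cast("top",e[0],.006).round(4),"rect",np.round(r[0],4),np.round(r[1],4),round(r[2],2))
# tops by height, both views
g={"pot":((237,222),.146),"pail":((337,212),.136),"bottle":((455,321),.14),"jar":((524,245),.065),"tape":((456,253),.018),"tall":((524,317),.115)}
for n in P:
    Wn=cloud(n,P[n]["d"])
    for k,(uv,z) in g.items():
        c=cast("top",np.array(uv)/1.5,z)[0]
        t=Wn[(np.hypot(*np.moveaxis(Wn[...,:2]-c,-1,0))<.075)&(abs(Wn[...,2]-z)<.006)]
        if len(t)<5: print(n,k,len(t));continue
        o,r=cv2.minEnclosingCircle(t[:,:2].astype(np.float32))
        print(n,k,len(t),"circle",np.round(o,4),round(r,4),"mean",t.mean(0).round(4))
# colour masks, top
red=(hsv[...,1]>150)&((hsv[...,0]<8)|(hsv[...,0]>172))
r2=np.zeros_like(red);r2[140:190,320:380]=1
for m,s,c in blobs(red&r2): print("red",s,c,cast("top",c,.065))
r2[:]=0;r2[145:195,280:325]=1
for m,s,c in blobs((hsv[...,0]>8)&(hsv[...,0]<25)&(hsv[...,1]>70)&r2): print("tape",s,cast("top",c,.018))
r2[:]=0;r2[248:270,262:360]=1
blk=max(blobs(r2&(p.max(2)<70)),key=lambda b:b[1][4]); 
w=cast("top",np.argwhere(blk[0])[:,::-1],.014).astype(np.float32);print("handle",blk[1],cv2.minAreaRect(w),w.mean(0))
bl=r2&(hsv[...,1]<25)&(p.min(2)>130)
for m,s,c in blobs(bl,10):
    w=cast("top",np.argwhere(m)[:,::-1],.005).astype(np.float32);print("blade",s,cv2.minAreaRect(w),w.mean(0))
cv2.imwrite("pics/crop.png",cv2.resize(p[140:275,140:390,::-1],None,fx=3.2,fy=3.2,interpolation=2))
E
python3 m.py
```

```text
line [152 155  22  12 212] ell [160.4 159.8] [11.5 23.5] ctr [[0.6331 0.1305]] rect [0.6312 0.1249] [0.0574 0.0303] 89.22
line [212 155  26   5  81] ell [223.8 156.7] [ 4.4 24.4] ctr [[ 0.6394 -0.0428]] rect [ 0.6385 -0.0448] [0.0684 0.0111] 89.22
line [214 155  29   8  50] ell [223.6 150.7] [22.5 36.4] ctr [[ 0.6558 -0.0425]] rect [ 0.63   -0.0556] [0.0153 0.0778] 10.21
line [250 155   6  45 154] ell [252.5 157.8] [ 4.4 67.6] ctr [[ 0.6353 -0.1214]] rect [ 0.5825 -0.1206] [0.0137 0.1209] 89.16
line [190 160  66  78 503] ell [220.5 203.4] [54.9 85.6] ctr [[ 0.5113 -0.0327]] rect [ 0.5243 -0.0381] [0.23  0.153] 6.77
line [217 178  32  32 168] ell [232.6 193.5] [31.3 31.4] ctr [[ 0.5379 -0.0657]] rect [ 0.538  -0.0655] [0.0844 0.0848] 89.22
line [155 186  32  32 159] ell [170.6 201.6] [31.2 31.4] ctr [[0.5182 0.103 ]] rect [0.5185 0.1032] [0.0844 0.0845] 89.2
top pot 1238 circle [0.642  0.1165] 0.0505 mean [0.6415 0.1166 0.1448]
top pail 190 circle [ 0.6614 -0.051 ] 0.0526 mean [ 0.663  -0.0528  0.1346]
top bottle 142 circle [ 0.4734 -0.2421] 0.0165 mean [ 0.473  -0.2423  0.1396]
top j
[... 393 characters left out ...]
 [ 0.4735 -0.2426] 0.0167 mean [ 0.4728 -0.2402  0.1391]
side jar 297 circle [ 0.6101 -0.3745] 0.0355 mean [ 0.608  -0.3722  0.0641]
side tape 303 circle [ 0.6033 -0.261 ] 0.0355 mean [ 0.6022 -0.2586  0.0176]
side tall 395 circle [ 0.4803 -0.3609] 0.038 mean [ 0.479  -0.3581  0.1139]
red [337 151  25  25 492] [348.93902439 163.10365854] [[ 0.60807353 -0.37340389]]
handle [274 255  36   9 252] ((0.35799461603164673, -0.22208119928836823), (0.01994483172893524, 0.09446999430656433), 0.9909563064575195) [ 0.35801876 -0.22068232]
blade [ 262  248   98   22 1809] ((0.3588009178638458, -0.27440062165260315), (0.26263999938964844, 0.056440312415361404), 89.14520263671875) [ 0.35917652 -0.2844005 ]
```

View pics/crop.png

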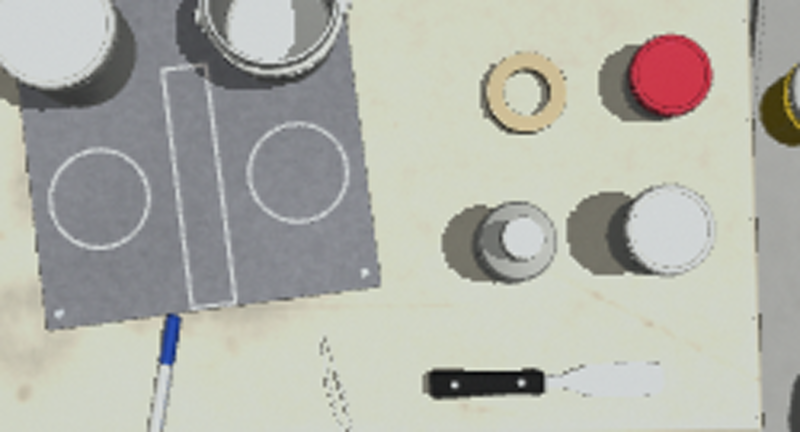

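The crop shows the board lines clear, the scraper at (545,383) with its handle on the left, and all loose things well separated. Ring spacing comes out at 169.8 mm and board yaw at 0.116. Next I'll check IK and the obstacles near the start pose.

```bash
cat > plan.py <<'E'
import numpy as np
from math import pi
from cell import *
YAW=.1157; RB=np.array([.538,-.0656]); RJ=np.array([.5184,.1031]); C=(RB+RJ)/2
bottle=np.array([.4734,-.2423]); jar=np.array([.6092,-.3746]); tape=np.array([.6027,-.2605])
sd=np.array([-.0173,1]); sc=np.array([.3588,-.2745]); g0=sc+.025*sd
g1=C-.025*np.array([np.cos(YAW),np.sin(YAW)])
def O(y): return [pi,0,y]
E
python3 - <<'E'
from plan import *
from see import cloud
W=np.concatenate([cloud(n,np.load(f"pics/{n}0.npz")["d"]).reshape(-1,3) for n in("top","side")])
for x in np.arange(.0,.95,.1):
  print(round(x,1),end=': ')
  for y in np.arange(.6,-.55,-.1):
    t=W[(abs(W[:,0]-x)<.05)&(abs(W[:,1]-y)<.05)]
    print("%6.2f"%(t[:,2].max() if len(t) else 9),end='')
  print()
for n,p,z,ys in [("g0",g0,.003,(-pi/2+.017,pi/2+.017)),("g1",g1,.009,(YAW,pi+YAW,YAW-pi)),("bot",bottle,.114,(0,pi)),("RB",RB,.12,(0,YAW,pi)),("jar",jar,.03,(0,pi)),("RJ",RJ,.037,(YAW,pi)),("tape",tape,-.005,(0,pi))]:
  for y in ys:
    for zz in(z,.28):
      q=r.ik([*p,zz],O(y)); print(n,round(y,2),zz,None if q is None else np.round(q,2))
print(current_eef_rot())
E
```

```text
0.0:  -0.73 -0.73 -0.73 -0.73  0.00  0.13  0.13  0.06  0.01 -0.74 -0.73 -0.27
0.1:  -0.73 -0.73 -0.73 -0.73  0.01  0.12  0.17  0.07  0.01 -0.27 -0.74 -0.27
0.2:  -0.73 -0.73  0.61 -0.73 -0.00  0.00  0.00  0.01 -0.00 -0.27 -0.29  0.24
0.3:   0.01  0.01  0.01  0.02  0.01  0.02  0.01  0.02  0.02  0.02  0.01  0.00
0.4:   0.01  0.03  0.03  0.03  0.03  0.01  0.02  1.34  0.10  0.12  0.12  0.00
0.5:   0.01  0.03  0.34  0.57  0.03  0.02  0.01  0.02  0.15  0.14  0.12  0.01
0.6:   9.00  0.06  0.35  0.50  0.15  0.15  0.14  0.14  0.02  0.07  0.07  0.01
0.7:   0.00  0.05  0.13  0.63  0.73  0.72  0.72  0.72  0.71  0.73  0.20  0.00
0.8:   9.00  0.15  0.15  0.18  0.66  0.64  0.64  0.62  0.66  0.12  0.21  0.01
0.9:   9.00  0.04  0.01  0.00  0.18  0.20  0.12  0.15  0.39  9.00  0.09  0.09
g0 -1.55 0.003 [-0.88  0.25  2.09 -0.    0.81  2.24]
g0 -1.55 0.28 [-0.88 -0.18  1.87 -0.    1.45  2.24]
g0 1.59 0.003 [-0.88  0.25  2.09  0.    0.81 -0.9 ]
g0 1.59 0.28 [-0.88 -0.18  1.87  0.    1.45 -0.9 ]
g1 0.12 0.009 [-0.2   0.35  1.92 -0.    0.87  1.25]
g1 0.12 0.28 [-0.2  -0.02  1.72 -0.    1.44  1.25]
g1 3.26 0
[... 670 characters left out ...]
4  0.07  1.63  0.    1.44 -1.91]
jar 0 0.03 [-0.72  0.69  1.33 -0.    1.12  0.85]
jar 0 0.28 [-0.72  0.46  1.15 -0.    1.53  0.85]
jar 3.14 0.03 [-0.72  0.69  1.33  0.    1.12 -2.29]
jar 3.14 0.28 [-0.72  0.46  1.15  0.    1.53 -2.29]
RJ 0.12 0.037 [-0.03  0.34  1.85 -0.    0.95  1.43]
RJ 0.12 0.28 [-0.03  0.04  1.67 -0.    1.44  1.43]
RJ 3.14 0.037 [-0.03  0.34  1.85  0.    0.95 -1.6 ]
RJ 3.14 0.28 [-0.03  0.04  1.67  0.    1.44 -1.6 ]
tape 0 -0.005 [-0.59  0.64  1.51 -0.    1.    0.98]
tape 0 0.28 [-0.59  0.33  1.33 -0.    1.48  0.98]
tape 3.14 -0.005 [-0.59  0.64  1.51  0.    1.   -2.16]
tape 3.14 0.28 [-0.59  0.33  1.33  0.    1.48 -2.16]
[-3.14005623e+00 -3.46524616e-04  2.77181312e+00]
```

```bash
python3 - <<'E'
from plan import *
import cv2
q=list(current_q()); 
r.movej([q[0],-.18,1.87,0,1.45,q[5]])
move_gripper(.055,40)
y0=pi/2+.017; y1=pi+YAW
r.move_to([*g0,.12],O(y0)); r.move_l([*g0,.003],vel=.12)
print("F",np.round(current_force(),1))
move_gripper(.0,40); print("w",current_width(),current_grasp_force())
r.move_l([*g0,.16],vel=.15); print("w",current_width())
r.move_to([*g1,.14],O(y1)); r.move_l([*g1,.010],vel=.1)
print("F",np.round(current_force(),1),current_width())
r.pause(.2); move_gripper(.05); r.move_l([*g1,.20],vel=.2)
r.move_to([*bottle,.26],O(pi))
print(current_time())
p,d=vision.read_camera("top");np.savez("pics/top1.npz",p=p,d=d)
cv2.imwrite("pics/top1.png",cv2.resize(p[100:275,140:390,::-1],None,fx=3.2,fy=3.2))
E
```

```text
F [-0.4 -1.2  0.6]
w 0.02001951128708414 39.564929343760014
w 0.019992451882948944
F [ 0.6 -0.5 -0.5] 0.02004308584959187
11.775
```

View pics/top1.png

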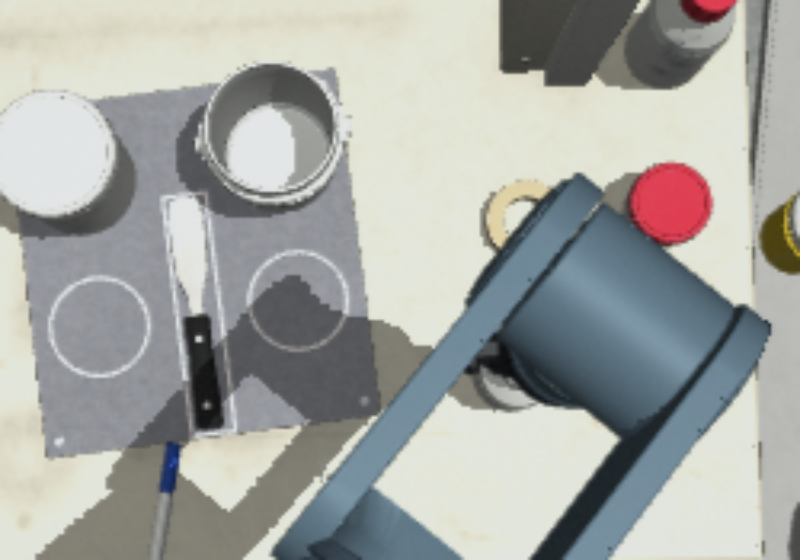

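The scraper lies in the oblong with its handle toward the robot: blade tip (187,195), handle end (208,430). Bottle next.

```bash
python3 - <<'E'
from plan import *
import cv2
move_gripper(.06); r.move_l([*bottle,.115],vel=.12); print("F",np.round(current_force(),1))
move_gripper(0,60); print("w",current_width(),current_grasp_force())
r.move_l([*bottle,.30],vel=.15); print("w",current_width(),np.round(current_force(),1))
r.move_to([*RB,.30],O(pi)); r.move_l([*RB,.15],vel=.15); r.move_l([*RB,.1225],vel=.05)
print("F",np.round(current_force(),1),current_width())
r.pause(.3); move_gripper(.06); r.move_l([*RB,.26],vel=.15)
move_gripper(.085); r.move_to([*jar,.20],O(pi))
print(current_time())
for n in("top","side"):
    p,d=vision.read_camera(n);np.savez(f"pics/{n}2.npz",p=p,d=d)
cv2.imwrite("pics/side2.png",cv2.resize(p[:,:,::-1],(768,576)))
E
```

```text
F [0.7 0.8 0.6]
w 0.031931089135299864 59.56059157848358
w 0.03178468745041413 [ 0.  -0.7 -2.5]
F [-0.8  0.2 -0.5] 0.03230711984108299
21.1667
```

View pics/side2.png

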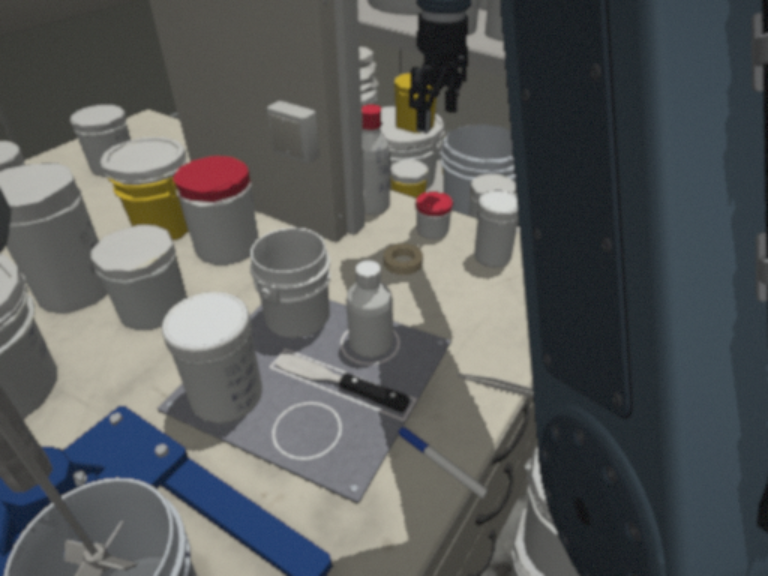

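The bottle stands upright on the right ring at (370,315), and the tall jar is still at (497,230). Jar next.

```bash
python3 - <<'E'
from plan import *
import cv2
y1=pi+YAW
r.move_l([*jar,.030],vel=.12); print("F",np.round(current_force(),1))
move_gripper(0,50); print("w",current_width(),current_grasp_force())
r.move_l([*jar,.28],vel=.15); print("w",current_width(),np.round(current_force(),1))
r.move_to([*RJ,.24],O(y1)); r.move_l([*RJ,.07],vel=.15); r.move_l([*RJ,.0375],vel=.05)
print("F",np.round(current_force(),1),current_width())
r.pause(.3); move_gripper(.085); r.move_l([*RJ,.24],vel=.15)
r.move_to([*tape,.20],O(pi))
print(current_time())
from see import *
z={"bottle":(RB,.146),"jar":(RJ,.071),"tape":(tape,.018)}
for n in("top","side"):
    p,d=vision.read_camera(n);np.savez(f"pics/{n}3.npz",p=p,d=d);Wn=cloud(n,d)
    for k,(c,h) in z.items():
        t=Wn[(np.hypot(*np.moveaxis(Wn[...,:2]-c,-1,0))<.05)&(abs(Wn[...,2]-h)<.006)]
        if len(t)>5: print(n,k,len(t),cv2.minEnclosingCircle(t[:,:2].astype(np.float32)),t.mean(0).round(4))
cv2.imwrite("pics/side3.png",cv2.resize(p[:,:,::-1],(768,576)))
E
```

```text
F [ 0.4 -0.   0.1]
w 0.06714201917975522 56.55961990356445
w 0.06687487612019485 [-0.3  0.1 -2.3]
F [-5.7 -0.8  7.6] 0.06733813554097234
32.3417
top bottle 139 ((0.5361905694007874, -0.06546960026025772), 0.016555406153202057) [ 0.5363 -0.0658  0.1455]
top jar 510 ((0.5171013474464417, 0.10387150943279266), 0.03408369794487953) [0.5169 0.1035 0.0699]
top tape 263 ((0.6024483442306519, -0.2607802152633667), 0.03407477214932442) [ 0.5963 -0.2587  0.0177]
side bottle 162 ((0.5379371047019958, -0.06576015800237656), 0.016931209713220596) [ 0.5361 -0.0642  0.1453]
side jar 932 ((0.5175909399986267, 0.10370218753814697), 0.033985432237386703) [0.5163 0.1053 0.0698]
side tape 299 ((0.6046600341796875, -0.26097166538238525), 0.03616170585155487) [ 0.6021 -0.2586  0.0177]
```

View pics/side3.png

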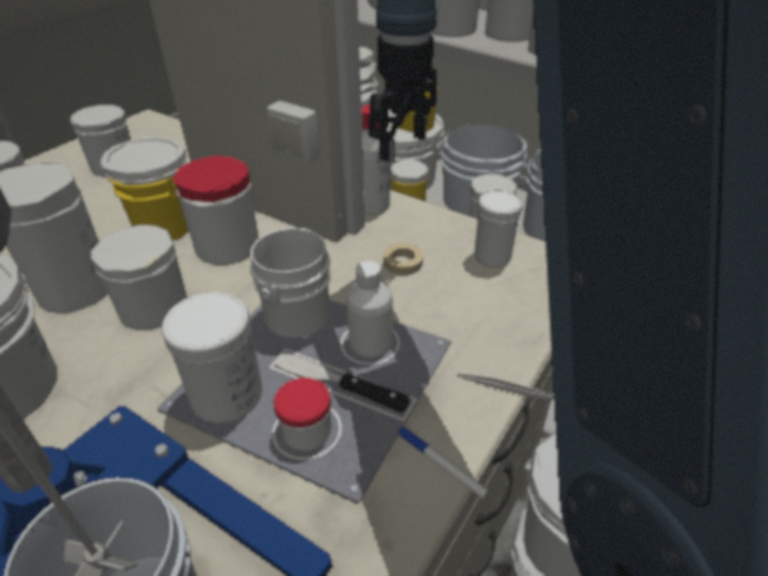

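The jar stands centred on the left ring at (302,415), the scraper is undisturbed, and the tape is at (403,258). Tape next.

```bash
python3 - <<'E'
from plan import *
import cv2
y1=pi+YAW; J=np.array([.5173,.1037])
r.move_l([*tape,.02],vel=.15); r.move_l([*tape,-.004],vel=.04); F=current_force(); print("F",np.round(F,1),current_ee_pos())
move_gripper(0,25); print("w",current_width(),current_grasp_force(),np.round(current_force(),1))
r.move_l([*tape,.26],vel=.15); print("w",current_width())
r.move_to([*J,.24],O(y1)); r.move_l([*J,.09],vel=.15); r.move_l([*J,.0685],vel=.04)
print("F",np.round(current_force(),1),current_width())
r.pause(.3); move_gripper(.085); r.move_l([*J,.24],vel=.15)
r.move_to([.35,-.2,.35],O(pi))
print(current_time())
from see import *
z={"bottle":(RB,.146),"tape":(J,.089),"tall":(np.array([.4795,-.36]),.115)}
for n in("top","side"):
    p,d=vision.read_camera(n);np.savez(f"pics/{n}4.npz",p=p,d=d);Wn=cloud(n,d)
    cv2.imwrite(f"pics/{n}4.png",cv2.resize(p[100:350,100:400,::-1],None,fx=2.4,fy=2.4))
    for k,(c,h) in z.items():
        t=Wn[(np.hypot(*np.moveaxis(Wn[...,:2]-c,-1,0))<.05)&(abs(Wn[...,2]-h)<.006)]
        if len(t)>5: print(n,k,len(t),cv2.minEnclosingCircle(t[:,:2].astype(np.float32)),t.mean(0).round(4))
    if n=="top":
        m=np.zeros(d.shape,bool);m[190:242,185:222]=1;m&=p.max(2)<70
        w=cast("top",np.argwhere(m)[:,::-1],.02).astype(np.float32);print("handle",m.sum(),cv2.minAreaRect(w),"want",C-.052*np.array([np.cos(YAW),np.sin(YAW)]))
E
```

```text
F [-0.  -0.3  0.1] [ 0.60274353 -0.26054139 -0.00404733]
w 0.06633948752175522 28.34248201630544 [-0.6 -0.3  3.8]
w 0.06666458346598843
F [-0.5 -0.1 -0.2] 0.06662749394026474
43.2917
top bottle 140 ((0.5367411971092224, -0.0657615140080452), 0.016312289983034134) [ 0.5364 -0.0657  0.1455]
top tape 376 ((0.5163524150848389, 0.10479920357465744), 0.03449668362736702) [0.5164 0.1045 0.0886]
top tall 610 ((0.47897574305534363, -0.3602897524833679), 0.03579467535018921) [ 0.4788 -0.3596  0.1137]
handle 269 ((0.47712093591690063, 0.013070426881313324), (0.09642728418111801, 0.022155705839395523), 5.960806369781494) want [0.47654766 0.01274701]
side bottle 164 ((0.5364918112754822, -0.06593865901231766), 0.01676849275827408) [ 0.5362 -0.0641  0.1453]
side tape 741 ((0.517945408821106, 0.10346340388059616), 0.03502833470702171) [0.5159 0.1058 0.0886]
side tall 401 ((0.48023521900177, -0.36113399267196655), 0.03728414326906204) [ 0.4791 -0.3576  0.1138]
```

View pics/side4.png

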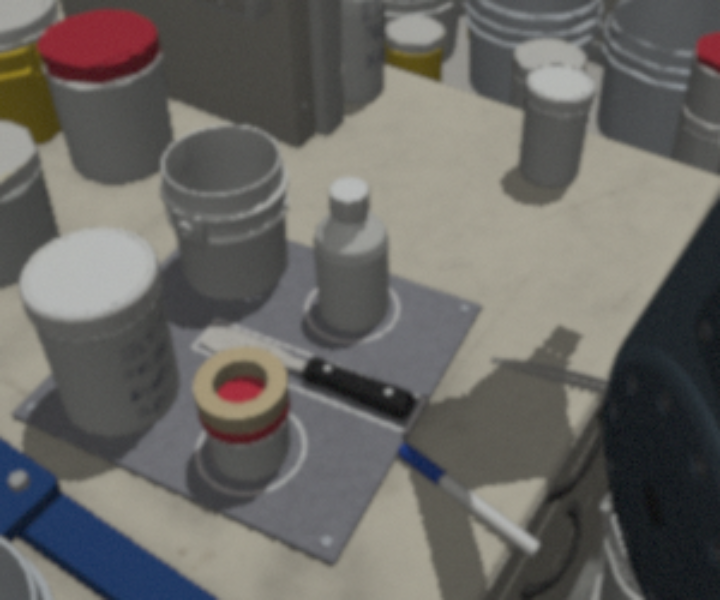

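View pics/top4.png

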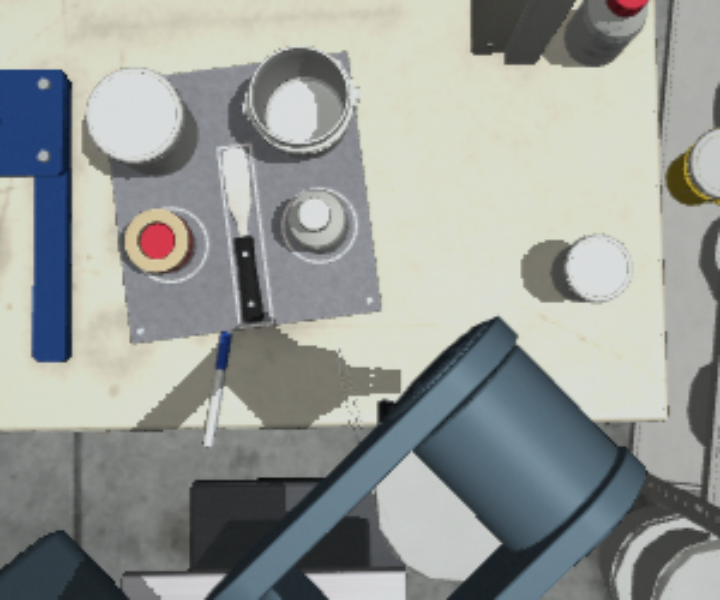

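Both views show everything in place and the arm clear: the tape is flat on the jar, the bottle is on its ring, the scraper is centred in the oblong, and the tall jar hasn't moved.

```bash
python3 -c "
from cell import *
print(order.close_job(),current_time())"
```

```text
the job is handed in; nothing more can be done
the job is handed in; nothing more can be done
```

The board is set and the job handed in at about 44 s: by the cameras, the bottle, jar, tape and scraper are each within about 2 mm of their targets and the tall jar has not moved; the hand-in returned no verdict.

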